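Raise the spray booth sash to its marker

TASK

Open the small spray booth: push its counterweighted window up from beneath the yellow lip until the lip is level with the red marker on the frame, then leave it standing there and take your hand away. Only push with the fingers, do not pinch the lip, do not shift the marker, and leave the jar, the bottle and the painted wheel where they are.

Things in the scene. Friction and masses are not known exactly. Their poses are not given: they have to be found in the camera images.
- lip (a point): Yellow push lip, a ledge 300 mm long (y), 40 mm deep (x), 12 mm thick (z), square to the window's lower rail. Origin: its middle: 20 mm from free edge and rail face, underside 6 mm below it. Axes: z up the slope (sliding direction), y along the lip, x into the window (forward and 40 deg below level). Underside 80 mm or more above the bench; free space beneath.
- sash (a joint): Travel of the window up the booth front, which leans back from the robot at 50 degrees to level: m, 0 shut, 0.20 top stop. Clear pane in an aluminium frame, 370 mm wide, 0.7 kg, nearly balanced by a hidden counterweight and rubbing in its channels: it stays where it is left, does not coast, and takes 2 to 8 N along the slope to move. Below the lip the rail goes on flush for 24 mm.
- marker (a joint): Where the red marker is clipped, in m up the slope on the same scale: the lip is level with the marker when sash equals marker.
- marker_tip (a point): Tip of the red arrow-shaped clip (30 mm high, 12 mm thick) on the booth's white left-hand (+y) frame bar, about 20 mm beyond the end of the lip and pointing at it; the tip is half-way up the clip. Axes as the lip's, z up the slope. The lip is level when its middle (origin) is at the same place up the slope as the tip.
- paint_jar: Amber glass paint jar with yellow lid, 48 mm across, 62 mm high, standing loose on the bench in front of the booth at the left. Origin: centre of its underside. To be left alone.
- thinner: Blue bottle with white cap, 52 mm across, 120 mm high, standing loose on the bench in front of the booth at the right. Origin: centre of its underside. To be left alone.
- wheel: White painted model wheel, 60 mm across, 34 mm high, lying loose on the black turntable inside the booth behind the window. Origin: centre of its underside. To be left alone.

How it is judged:
By the outcome, as a careful person would: the job done as asked, in the order asked, and still so for the second after the job is handed in, with the robot touching nothing.
It also fails if it takes over 42 s, if anything falls off the work surface, if the arm or the gripper's body presses on something with over 40 N, if the wrist force passes 120 N, or if a joint passes its speed limit or range.

ROBOT

A 6-joint arm with a two-finger parallel gripper is mounted at the origin on the work surface. World frame = base frame: x ahead of the robot, y to its left, z up, the work surface at z = 0. Lengths are in m, angles in degrees, forces in N, time in s.
With the tool pointing down it reaches from about 0.325 to 0.775 m from the base axis. Payload 5.5 kg.
Tool frame: the origin (TCP) lies between the finger pads; the fingertips stand env.nose_length ahead of it and the grasp point (between the pads) is the TCP (env.nose_length is the distance from the TCP to the fingertips, in m); z points along the fingers, y is the line along which they close (so a half turn about z gives the same grasp; the last joint's range is limited). The gripper opens to 88 mm and grips with 3 to 60 N. Pads are 20 mm wide; open, the fingers measure 115 mm over their backs; the gripper's body (75 mm by 178 mm) begins 61 mm behind the grasp point.
Start: joints at [-3.249, 5.22, 70.514, -0, 104.267, -3.249], TCP at [0.6, -0, 0.242] pointing down, gripper open.
Joint ranges: [-164.24, 164.24], [-49.07, 125.15], [9.68, 141.18], [-86.29, 266.29], [3.28, 154.24], [-151.56, 151.56]. Speed limits (degrees/s): [147.25, 147.25, 172.46, 180, 180, 180].

INTERFACE

Orientations are given as a 3x3 rotation matrix whose columns are the frame's x, y, z axes.
In Python, from cell import observe, cams, ticket, env gives the robot as it stands.
- The arm moves only by the tool play_rows, never from a script. Its argument "steps" is a list of rows, each a list of 7 numbers: the shift along the tool's x, y, z each as a share of 30 cm, from -1 to 1, then the turn, a rotation vector about the tool's x, y, z each as a share of 30 degrees, from -1 to 1, then the closure, from 0 (fully open) to 1 (shut). A call has exactly 8 rows; each row is the pose to reach, as a shift and turn from the pose commanded when the call began, along the tool's axes at that moment; what a row does not reach only later rows make up. A row lasts 1/10 s, in which the tool goes at most 50 mm and 8.59 degrees, less where a joint would pass 70% of its speed; a pose out of reach is approached as far as the arm can. A call with a number of a shift or a turn outside -1 to 1 is refused whole. A call with a gripper value outside its range is refused whole. The fingers move at their own pace and stop on an object; "force" is the grip in N (left out, the last holds). Time passes only in rows, so rows that repeat a pose let the fingers close, or fill a call up. It gives the time, the measured TCP pose, the force, the opening and the grip force at its end, in the units of the state.
- observe(): the state, without advancing time (a new reading comes with each control period).
- cams.snapshot(name): name is "scene" or "side" or "wrist"; returns a dict with "image" (384x512x3 uint8, red, green, blue), "fx", "fy", "cx", "cy" (pixels), "rvec" (rotation vector, rad) and "tvec" (3), from world to camera coordinates, as OpenCV has them. Camera axes: x right, y down, z forward; pixel columns grow to the right and rows downward; lengths in m; the calibration is good to about 2 mm. A picture is of the moment at which its call begins. There is no depth.
- ticket.hand_in(): hands the job in; it is judged then, once.
The state is a dict: "time_s": time; "q": joint angles; "joint_velocities": joint speeds; "effort": joint torques, N m; "eef_pos": TCP position; "tool_rot": TCP orientation; "contact_force": force on the tool from outside, world axes, zero at the start; "wrist_torque": the same for the moment, N m; "gripper_width": finger opening in m; "finger_force": force on a finger pad.
Only numpy, scipy, OpenCV 4.12 (cv2) and the standard library are available. Lean on these libraries where they do the work, as an engineer would, in place of code of your own. Each camera call takes 0.05 s, during which the arm holds its last target. There are 200 camera calls.

## Working session

There is one attempt and no reset: what is moved stays moved. The work goes in short steps, Python scripts to look and compute and a tool call to move; the robot and the scene stay as the last step left them, time stands still between calls to the robot, and variables do not carry over. Pictures are saved under pics/ and viewed, at most 10 in all, crops included, and the job is handed in when it is done.

Besides the shell and the picture viewer there is one more tool, called as name(argument=value, ...) on one line, values as JSON. play_rows: Moves the arm, as the interface text tells. Shift numbers are shares of 30 cm and turn numbers shares of 30 degrees, none past 1 either way. Its arguments: {"type":"object","properties":{"steps":{"type":"array","items":{"type":"array","items":{"type":"number","minimum":-1,"maximum":1}}},"force":{"type":"number"}},"required":["steps"]}

```bash
ls; mkdir -p pics; python3 - <<'E'
from cell import observe,cams,ticket,env
import cv2,numpy as np,pickle
d={}
for n in("scene","side","wrist"):
    s=cams.snapshot(n);d[n]=s;R=cv2.Rodrigues(np.array(s["rvec"]))[0]
    print(n,s["fx"],s["cx"],s["cy"],"cam at",-R.T@np.array(s["tvec"]).ravel(),"fwd",R[2])
pickle.dump(d,open("s0.pkl","wb"))
cv2.imwrite("pics/a.png",d["scene"]["image"][...,::-1])
cv2.imwrite("pics/b.png",d["side"]["image"][...,::-1])
print(env.nose_length,observe())
E
```

```text
pics
scene 378.8083929859799 256.2004376576022 185.01740065926901 cam at [0.95191285 0.40736797 0.79271582] fwd [-0.44257982 -0.46241329 -0.76830791]
side 462.35515756604065 256.0589369767785 195.7760262459779 cam at [0.35614333 1.09222864 0.81656777] fwd [ 0.13899748 -0.82412035 -0.54909503]
wrist 284.0126471730575 255.25058724534634 191.93699160167978 cam at [0.6003924  0.07654932 0.38267938] fwd [-0.0026535  -0.27685552 -0.96090789]
0.019 {'time_s': 0.15, 'q': array([-3.24994198e+00,  5.25285995e+00,  7.05656323e+01,  3.94907556e-04,
        1.04268086e+02, -3.24869688e+00]), 'joint_velocities': array([-0.04828855, -0.17327162, -0.20541824,  0.01425646, -0.0339207 ,
        0.0320033 ]), 'effort': array([ 1.35033202e-03, -4.47044814e+01, -4.06907630e+01,  6.99103042e-02,
        2.74600578e-02, -1.16549641e-04]), 'eef_pos': array([ 5.99796794e-01, -1.34138215e-06,  2.40774089e-01]), 'tool_rot': array([[ 2.01070459e-05,  9.99998862e-01, -1.50826236e-03],
       [ 9.99999996e-01, -1.99678040e-05,  9.23343990e-05],
       [ 9.23041772e-05, -1.50826421e-03, -9.99998858e-01]]), 'contact_force': array([-0.11571174,  0.05241633,  0.04473993]), 'wrist_torque': array([-0.0276717 ,  0.01722356, -0.00150546]), 'finger_force': 0.0, 'gripper_width': 0.08791735245744114}
```

View pics/a.png

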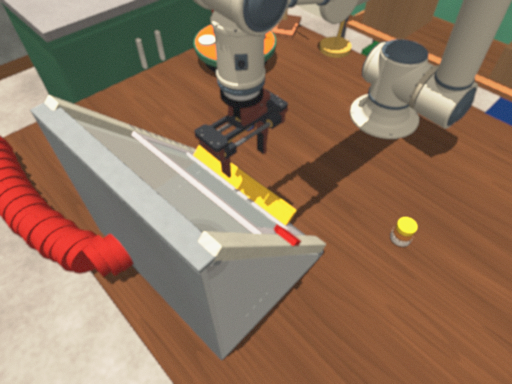

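View pics/b.png

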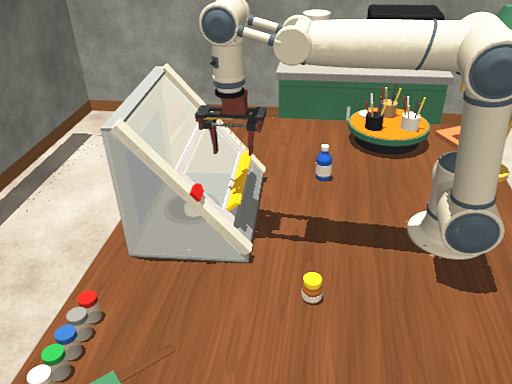

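Scene view: yellow lip from (200,150) to (290,215), red marker (288,235), jar (404,232). Side view: lip from (245,155) to (235,210), marker (197,192), jar (312,288), bottle (324,163). The gripper hangs over the lip. Next I enlarge the lip and marker.

```bash
python3 - <<'E'
import cv2,numpy as np,pickle
d=pickle.load(open("s0.pkl","rb"))
a=cv2.resize(d["scene"]["image"][130:260,180:340],None,fx=5,fy=4.6,interpolation=2)
a=cv2.resize(d["scene"]["image"][135:255,185:335],None,fx=5,fy=5,interpolation=cv2.INTER_CUBIC)
b=cv2.resize(d["side"]["image"][140:260,170:320],None,fx=5,fy=5,interpolation=cv2.INTER_CUBIC)
cv2.imwrite("pics/c.png",a[...,::-1]);cv2.imwrite("pics/d.png",b[...,::-1])
for n in("scene","side","wrist"):
    h=cv2.cvtColor(d[n]["image"],cv2.COLOR_RGB2HSV)
    for nm,lo,hi in(("yellow",(22,150,120),(34,255,255)),("red",(0,180,110),(6,255,255)),("blue",(105,150,60),(125,255,255))):
        m=cv2.inRange(h,lo,hi);k,_,st,c=cv2.connectedComponentsWithStats(m)
        print(n,nm,[(st[i].tolist(),c[i].round(1).tolist()) for i in range(1,k) if st[i][4]>25])
E
```

```text
scene yellow [([331, 44, 19, 9, 30], [341.8, 49.3]), ([194, 146, 50, 43, 562], [218.3, 166.5]), ([255, 192, 41, 33, 553], [276.9, 208.2]), ([397, 216, 21, 20, 322], [406.5, 225.7])]
scene red [([0, 138, 132, 138, 6273], [52.0, 224.6]), ([275, 226, 24, 19, 175], [286.5, 235.4])]
scene blue [([487, 99, 25, 25, 372], [502.0, 110.5])]
side yellow [([395, 88, 7, 15, 33], [397.8, 94.1]), ([417, 97, 9, 18, 40], [421.3, 105.0]), ([380, 102, 7, 14, 30], [383.4, 108.8]), ([235, 150, 16, 29, 209], [243.0, 163.3]), ([234, 170, 13, 22, 85], [241.0, 181.6]), ([227, 188, 15, 23, 182], [233.7, 199.2]), ([303, 272, 19, 18, 275], [312.1, 280.2])]
side red [([190, 184, 13, 17, 152], [196.5, 191.7]), ([77, 290, 20, 18, 276], [86.9, 298.5])]
side blue [([317, 152, 15, 14, 168], [323.8, 158.7]), ([316, 175, 15, 6, 37], [322.3, 177.9]), ([55, 325, 21, 20, 318], [65.3, 334.1])]
wrist yellow [([209, 49, 51, 113, 3496], [236.9, 91.7]), ([253, 184, 9, 23, 72], [259.0, 197.4]), ([226, 215, 40, 72, 2003], [248.3, 256.4]), ([232, 317, 36, 36, 1147], [249.3, 333.1])]
wrist red []
wrist blue []
```

View pics/c.png

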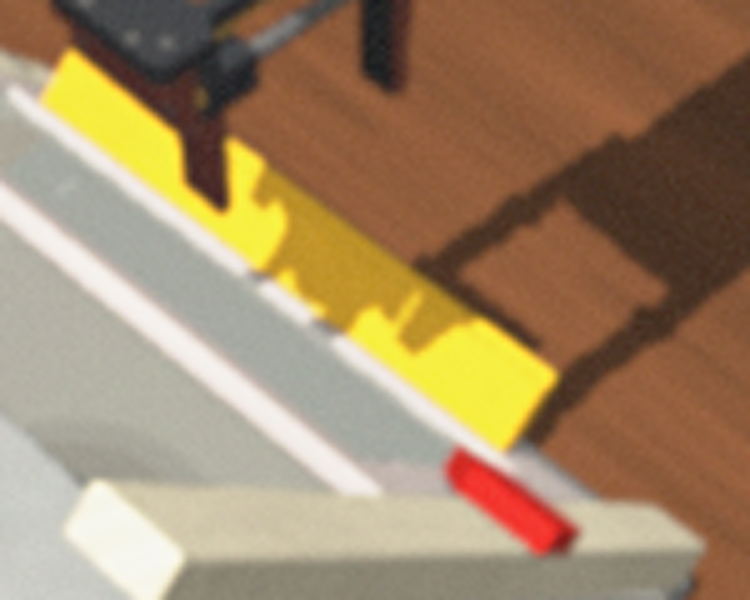

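View pics/d.png

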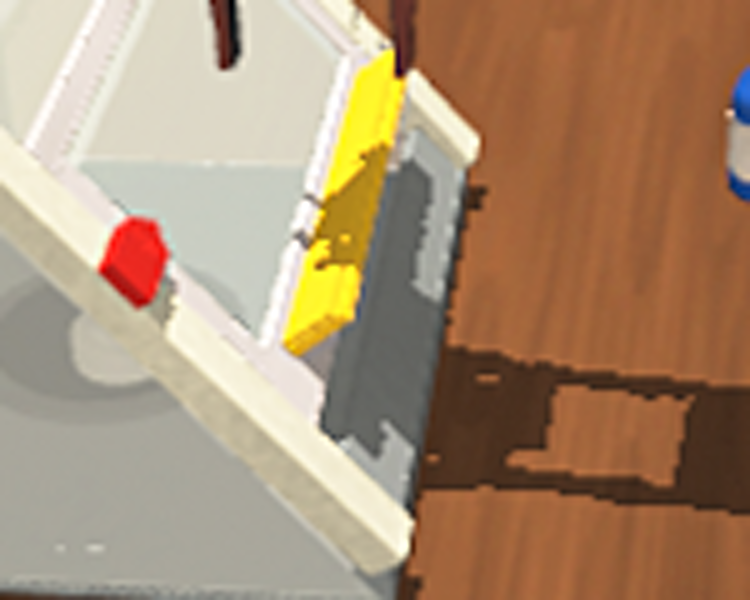

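```bash
cat > h.py <<'E'
import cv2,numpy as np,pickle
def P(s):
    K=np.array([[s["fx"],0,s["cx"]],[0,s["fy"],s["cy"]],[0,0,1]])
    return K@np.c_[cv2.Rodrigues(np.array(s["rvec"]))[0],np.array(s["tvec"]).ravel()]
def proj(s,X):
    v=P(s)@np.r_[X,1];return (v[:2]/v[2]).round(1)
def tri(l):
    A=[]
    for s,(u,v) in l:
        p=P(s);A+=[u*p[2]-p[0],v*p[2]-p[1]]
    A=np.array(A);X=np.linalg.lstsq(A[:,:3],-A[:,3],rcond=None)[0]
    return X,[(proj(s,X)-np.array(q)).round(1).tolist() for s,q in l]
def plane(s,uv,z):
    p=P(s);M=p[:,:3];C=-np.linalg.solve(M,p[:,3]);r=np.linalg.solve(M,[*uv,1]);return C+r*(z-C[2])/r[2]
E
python3 - <<'E'
from h import *
d=pickle.load(open("s0.pkl","rb"));a,b,w=d["scene"],d["side"],d["wrist"]
f=lambda p,o:(o[0]+p[0]/5,o[1]+p[1]/5)
A=lambda *p:f(p,(185,135));B=lambda *p:f(p,(170,140))
for n,l in {"free+":[(a,A(558,378)),(b,B(360,268))],"rail+":[(a,A(505,450)),(b,B(287,335))],
 "free-":[(a,A(70,50)),(b,B(405,55))],"rail-":[(a,A(38,100)),(b,B(385,52))],
 "marker":[(a,A(512,505)),(b,B(137,260))],
 "barlow+":[(a,A(705,545)),(b,B(413,522))]}.items(): print(n,*tri(l))
print("jar lid",plane(b,(312,277),.062),plane(a,(406.5,224),.062)," bottle",plane(b,(324,151),.12))
cv2.imwrite("pics/e.png",cv2.resize(w["image"],(800,600))[...,::-1])
E
```

```text
free+ [0.56308473 0.12411544 0.1655895 ] [[0.6, -7.4], [-2.7, 3.0]]
rail+ [0.59714785 0.12756948 0.13039218] [[0.1, -1.8], [-0.7, 0.7]]
free- [ 0.58427709 -0.18221303  0.13417297] [[0.0, -0.6], [-0.2, 0.3]]
rail- [ 0.60258998 -0.18438517  0.12696625] [[0.4, -5.4], [-1.7, 2.3]]
marker [0.65561355 0.17968279 0.20723442] [[0.1, -0.8], [-0.3, 0.3]]
barlow+ [0.52561159 0.19036541 0.05957794] [[0.4, -4.6], [-2.0, 1.9]]
jar lid [0.36457135 0.28546123 0.062     ] [0.36097565 0.2926393  0.062     ]  bottle [ 0.35647762 -0.23701659  0.12      ]
```

View pics/e.png

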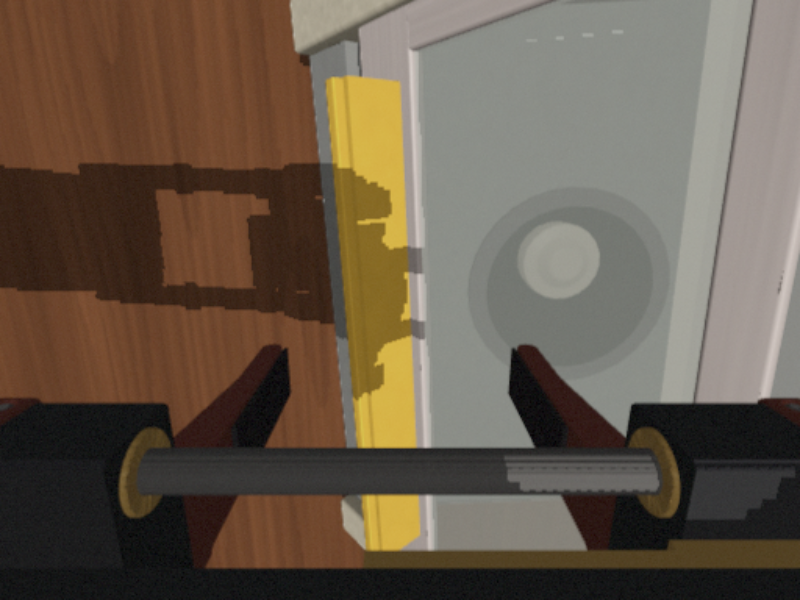

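Wrist view (800x600): lip from its -y end, corners (328,80), (347,80), (402,83), to its +y end, (366,550), (420,537); wheel at (558,260) under the pane.

```bash
python3 - <<'E'
from h import *
d=pickle.load(open("s0.pkl","rb"));a,b,w=d["scene"],d["side"],d["wrist"]
A=lambda *p:(185+p[0]/5,135+p[1]/5);B=lambda *p:(170+p[0]/5,140+p[1]/5);W=lambda *p:(p[0]/1.5625,p[1]/1.5625)
for n,l in {"topfree+":[(a,A(558,378)),(w,W(378,548))],"toprail+":[(a,A(505,450)),(w,W(420,537)),(b,B(287,335))],
 "topfree-":[(a,A(70,50)),(w,W(347,80)),],"toprail-":[(a,A(38,100)),(w,W(402,83))]}.items():
    X,e=tri(l);print(n,X.round(4),e,"side crop",((proj(b,X)-[170,140])*5))
E
```

```text
topfree+ [0.6663 0.1935 0.4083] [[2.1, -43.3], [-313.0, 364.6]] side crop [  61.5 -110.5]
toprail+ [0.6034 0.0947 0.1689] [[-12.5, -20.2], [-8.6, -260.3], [-1.3, -18.6]] side crop [280.5 242. ]
topfree- [0.6767 0.0519 0.3834] [[27.6, -11.4], [3670.8, 1278.3]] side crop [ 128.5 -181. ]
toprail- [0.6832 0.0472 0.3568] [[30.1, -8.8], [717.5, 320.5]] side crop [ 123. -135.]
```

```bash
python3 - <<'E'
from h import *
d=pickle.load(open("s0.pkl","rb"));a,b,w=d["scene"],d["side"],d["wrist"]
A=lambda *p:(185+p[0]/5,135+p[1]/5);B=lambda *p:(170+p[0]/5,140+p[1]/5);W=lambda *p:(p[0]/1.5625,p[1]/1.5625)
for n,l in {"topfree+":[(a,A(558,378)),(w,W(347,80))],"toprail+":[(a,A(505,450)),(w,W(402,83)),(b,B(287,335))],
 "botfree+":[(w,W(328,80)),(b,B(352,315))],
 "topfree-":[(a,A(70,50)),(w,W(378,549)),],"toprail-":[(a,A(38,100)),(w,W(420,537))]}.items():
    X,e=tri(l);print(n,X.round(4),e,"side crop",((proj(b,X)-[170,140])*5))
E
```

```text
topfree+ [0.5685 0.1239 0.143 ] [[-2.0, 0.4], [-7.9, -5.5]] side crop [338.  318.5]
toprail+ [0.5979 0.1244 0.1279] [[-1.3, -1.8], [-4.4, -4.1], [-0.7, 0.8]] side crop [283.5 339. ]
botfree+ [0.5628 0.1196 0.1425] [[-2.8, 0.8], [-0.3, 0.1]] side crop [350.5 315.5]
topfree- [ 0.5842 -0.1824  0.1299] [[0.2, 0.5], [-0.4, 2.0]] side crop [404.5  62.5]
toprail- [ 0.6146 -0.1708  0.1271] [[-0.1, -0.2], [0.1, -0.8]] side crop [354.   72.5]
```

```bash
cat >> h.py <<'E'
def frame(psi):
    c,s=np.cos(np.radians([40,psi])),np.sin(np.radians([40,psi]))
    Rz=np.array([[c[1],-s[1],0],[s[1],c[1],0],[0,0,1]])
    return Rz@np.array([[c[0],0,s[0]],[0,1,0],[-s[0],0,c[0]]])
E
python3 - <<'E'
from h import *
from scipy.optimize import least_squares
d=pickle.load(open("s0.pkl","rb"));a,b,w=d["scene"],d["side"],d["wrist"]
A=lambda *p:(185+p[0]/5,135+p[1]/5);B=lambda *p:(170+p[0]/5,140+p[1]/5);W=lambda *p:(p[0]/1.5625,p[1]/1.5625)
C=lambda i,j,k:np.array([.02*i,.15*j,.006*k])
# local corner (x: -1 free +1 rail, y, z) <-> pixel
L=[(a,C(-1,-1,1),A(70,50)),(a,C(1,-1,1),A(38,100)),(a,C(1,1,1),A(500,450)),
(b,C(1,1,1),B(290,335)),(b,C(1,1,-1),B(292,354)),(b,C(-1,1,-1),B(352,318)),(b,C(-1,1,1),B(357,295)),
(w,C(-1,1,1),W(347,80)),(w,C(1,1,1),W(402,83)),(w,C(-1,1,-1),W(328,80))]
def res(p):
    return np.concatenate([proj(s,p[:3]+frame(p[3])@c)-np.array(q) for s,c,q in L])
def projf(s,X):
    v=P(s)@np.r_[X,1];return v[:2]/v[2]
proj=projf
r=least_squares(res,[.583,-.028,.13,3],loss="soft_l1",x_scale=[.01,.01,.01,1])
print(r.x.round(4));print(r.fun.reshape(-1,2).round(1))
c,R=r.x[:3],frame(r.x[3])
for s,o,k in((a,(185,135),5),(b,(170,140),5),(w,(0,0),1.5625)):
    for i in(-1,1):
        for j in(-1,1):
            for q in(-1,1): print((i,j,q),((proj(s,c+R@C(i,j,q))-o)*k).round(0).tolist(),end=" ")
    print()
X,e=tri([(a,A(512,505)),(b,B(137,260))]);print("marker in lip frame",R.T@(X-c),X)
E
```

```text
[ 0.5899 -0.0288  0.1317  2.5768]
[[-0.2 -4.3]
 [-2.1 -0.4]
 [-2.7 -0.1]
 [-2.6  1.5]
 [ 0.1  0.7]
 [-0.8  0.4]
 [-4.9  1.9]
 [-4.5 -2.2]
 [ 1.   0.4]
 [-0.7  0.7]]
(-1, -1, -1) [83.0, 34.0] (-1, -1, 1) [69.0, 29.0] (-1, 1, -1) [548.0, 373.0] (-1, 1, 1) [538.0, 371.0] (1, -1, -1) [42.0, 103.0] (1, -1, 1) [28.0, 98.0] (1, 1, -1) [497.0, 450.0] (1, 1, 1) [486.0, 449.0] 
(-1, -1, -1) [414.0, 51.0] (-1, -1, 1) [401.0, 37.0] (-1, 1, -1) [348.0, 320.0] (-1, 1, 1) [333.0, 305.0] (1, -1, -1) [367.0, 85.0] (1, -1, 1) [354.0, 72.0] (1, 1, -1) [292.0, 358.0] (1, 1, 1) [277.0, 343.0] 
(-1, -1, -1) [367.0, 561.0] (-1, -1, 1) [377.0, 572.0] (-1, 1, -1) [327.0, 81.0] (-1, 1, 1) [340.0, 77.0] (1, -1, -1) [411.0, 530.0] (1, -1, 1) [422.0, 540.0] (1, 1, -1) [389.0, 87.0] (1, 1, 1) [403.0, 84.0] 
marker in lip frame [0.00889006 0.20534994 0.1060945 ] [0.65561355 0.17968279 0.20723442]
```

```bash
cat >> h.py <<'E'
from scipy.spatial.transform import Rotation as Ro
c0=np.array([.588,-.029,.132]);RL=frame(2.6)
RT=np.c_[RL[:,2],-RL[:,1],RL[:,0]]
def rows(p,R,pt,Rt):
    return (R.T@(np.array(pt)-p)/.3).round(3).tolist(),(Ro.from_matrix(R.T@Rt).as_rotvec(degrees=True)/30).round(3).tolist()
E
python3 - <<'E'
from h import *
from cell import observe
o=observe();p,R=o["eef_pos"],o["tool_rot"]
v=Ro.from_matrix(R.T@RT).as_rotvec()
pw=[np.array([.53,-.02,.26]),np.array([.50,-.029,.25]),np.array([.50,-.029,.25])]
for i in range(3):
    Rt=o["tool_rot"]@Ro.from_rotvec(v*(i+1)/3).as_matrix()
    print(*rows(p,R,pw[i],Rt));p,R=pw[i],Rt
E
```

```text
[-0.067, -0.233, -0.064] [-0.422, 0.442, 0.903]
[-0.077, -0.078, 0.001] [-0.422, 0.442, 0.903]
[0.0, 0.0, 0.0] [-0.422, 0.442, 0.903]
```

play_rows(steps=[[-0.01, -0.03, -0.01, -0.06, 0.06, 0.12, 0], [-0.02, -0.07, -0.02, -0.12, 0.12, 0.25, 0], [-0.03, -0.1, -0.03, -0.18, 0.19, 0.39, 0], [-0.04, -0.14, -0.04, -0.25, 0.26, 0.53, 0], [-0.05, -0.17, -0.05, -0.31, 0.33, 0.67, 0], [-0.06, -0.21, -0.06, -0.37, 0.39, 0.8, 0], [-0.07, -0.23, -0.06, -0.42, 0.44, 0.9, 0], [-0.07, -0.23, -0.06, -0.42, 0.44, 0.9, 0]])

```text
time_s: 0.95
eef_pos: [0.5301, -0.0216, 0.2598]
tool_rot: [[0.423, 0.867, 0.262], [0.865, -0.472, 0.167], [0.269, 0.156, -0.95]]
contact_force: [1.0, -0.2, 0.2]
gripper_width: 0.088
finger_force: 0.0
```

play_rows(steps=[[-0.01, -0.01, 0, -0.06, 0.06, 0.12, 0], [-0.02, -0.02, 0, -0.12, 0.12, 0.25, 0], [-0.03, -0.03, 0, -0.18, 0.19, 0.39, 0], [-0.04, -0.04, 0, -0.25, 0.26, 0.53, 0], [-0.05, -0.05, 0, -0.31, 0.33, 0.67, 0], [-0.06, -0.06, 0, -0.37, 0.39, 0.8, 0], [-0.08, -0.08, 0, -0.42, 0.44, 0.9, 0], [-0.08, -0.08, 0, -0.42, 0.44, 0.9, 0]])

```text
time_s: 1.75
eef_pos: [0.4994, -0.0304, 0.2486]
tool_rot: [[0.662, 0.516, 0.545], [0.507, -0.843, 0.182], [0.552, 0.156, -0.819]]
contact_force: [0.6, -0.0, -0.2]
gripper_width: 0.0876
finger_force: 0.0
```

play_rows(steps=[[0, 0, 0, -0.06, 0.06, 0.12, 0], [0, 0, 0, -0.12, 0.12, 0.25, 0], [0, 0, 0, -0.18, 0.19, 0.39, 0], [0, 0, 0, -0.25, 0.26, 0.53, 0], [0, 0, 0, -0.31, 0.33, 0.67, 0], [0, 0, 0, -0.37, 0.39, 0.8, 0], [0, 0, 0, -0.42, 0.44, 0.9, 0], [0, 0, 0, -0.42, 0.44, 0.9, 0]])

```text
time_s: 2.55
eef_pos: [0.5276, -0.0344, 0.2523]
tool_rot: [[0.658, 0.058, 0.75], [0.038, -0.998, 0.044], [0.752, -0.001, -0.66]]
contact_force: [-0.1, -0.4, -0.8]
gripper_width: 0.0881
finger_force: 0.0
```

```bash
python3 - <<'E'
from h import *
from cell import observe,cams
o=observe();p,R=o["eef_pos"],o["tool_rot"];print(o["time_s"],p,o["q"].round(1),o["contact_force"],o["gripper_width"])
pt=c0+RL@[-.071,0,-.035];print(pt,*rows(p,R,pt,RT))
d={}
for n in("side","wrist","scene"): d[n]=cams.snapshot(n)
pickle.dump(d,open("s1.pkl","wb"))
a=cv2.resize(d["side"]["image"][130:250,170:320],None,fx=5,fy=5,interpolation=cv2.INTER_CUBIC)
cv2.imwrite("pics/f.png",a[...,::-1])
cv2.imwrite("pics/g.png",cv2.resize(d["wrist"]["image"],(800,600))[...,::-1])
E
```

```text
2.55 [ 0.52762307 -0.03442088  0.2523028 ] [-16.8 -48.9 122.2  17.3  60.9  67.8] [-0.14559264 -0.41663949 -0.77611617] 0.08812733970799186
[ 0.51119243 -0.03248781  0.15082636] [-0.29, -0.009, 0.182] [-0.019, 0.042, 0.015]
```

View pics/g.png

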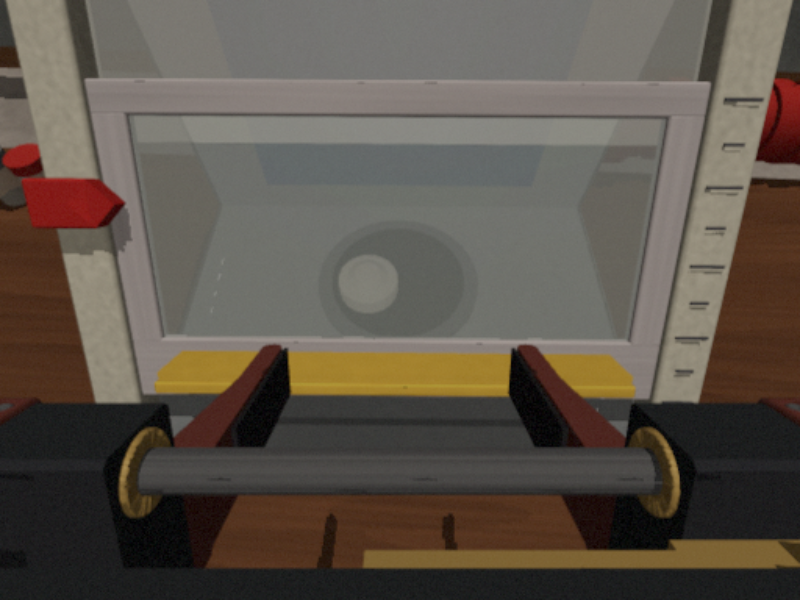

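Wrist view (800x600): lip with +y end at (157,388), -y end at (633,390), marker tip at (124,203), wheel (368,283). Joint 2 sits at its limit, so I drop straight down rather than back.

```bash
python3 - <<'E'
from h import *
from cell import observe
o=observe();p,R=o["eef_pos"],o["tool_rot"]
print(rows(p,R,c0+RL@[-.055,0,-.035],RT))
d=pickle.load(open("s1.pkl","rb"));w,b,a=d["wrist"],d["side"],d["scene"]
B=lambda *p:(170+p[0]/5,140+p[1]/5)
W=lambda *p:(p[0]/1.5625,p[1]/1.5625)
X,e=tri([(w,W(124,203)),(b,B(168,258))]);print("tip",X,e,RL.T@(X-c0))
# lip check in wrist view
for c in ((-.02,.15,.006),(-.02,-.15,.006),(-.02,.15,-.006),(.02,.15,.006),(.02,-.15,.006)):print(c,proj(w,c0+RL@c)*1.5625)
E
```

```text
([-0.29, -0.011, 0.238], [-0.019, 0.041, 0.015])
tip [0.65189336 0.14939509 0.19364654] [[-2.6, 12.3], [-1.4, -1.2]] [0.01546838 0.17531305 0.09345335]
(-0.02, 0.15, 0.006) [151.5625  373.90625]
(-0.02, -0.15, 0.006) [643.125  379.6875]
(-0.02, 0.15, -0.006) [154.6875  391.40625]
(0.02, 0.15, 0.006) [182.5     347.65625]
(0.02, -0.15, 0.006) [613.4375  352.65625]
```

play_rows(steps=[[-0.03, 0, 0.02, 0, 0, 0, 0], [-0.08, 0, 0.05, -0.01, 0.01, 0, 0], [-0.13, -0.01, 0.09, -0.01, 0.02, 0.01, 0], [-0.18, -0.01, 0.14, -0.02, 0.03, 0.01, 0], [-0.23, -0.01, 0.18, -0.02, 0.04, 0.02, 0], [-0.27, -0.01, 0.22, -0.02, 0.04, 0.02, 0], [-0.29, -0.01, 0.24, -0.02, 0.04, 0.02, 0], [-0.29, -0.01, 0.24, -0.02, 0.04, 0.02, 0]])

```text
time_s: 3.5
eef_pos: [0.5328, -0.0339, 0.1368]
tool_rot: [[0.648, 0.042, 0.76], [0.024, -0.999, 0.035], [0.761, -0.005, -0.648]]
contact_force: [0.0, -0.1, -0.2]
gripper_width: 0.0879
finger_force: 0.0
```

```bash
python3 - <<'E'
from h import *
from cell import observe,cams
o=observe();p,R=o["eef_pos"],o["tool_rot"];print(o["time_s"],p,o["q"].round(1),o["contact_force"])
print("lip coords",RL.T@(p-c0));print(rows(p,R,c0+RL@[-.011,0,-.030],RT))
d={n:cams.snapshot(n) for n in("side","wrist","scene")}
pickle.dump(d,open("s2.pkl","wb"))
a=cv2.resize(d["side"]["image"][130:230,175:325],None,fx=5,fy=5,interpolation=cv2.INTER_CUBIC)
b=cv2.resize(d["wrist"]["image"][:260],(400,203));b=np.hstack([b,cv2.resize(d["scene"]["image"][135:235,185:335],(350,203))])
cv2.imwrite("pics/i.png",np.vstack([a[:390],b])[...,::-1])
E
```

```text
3.5 [ 0.53283991 -0.03386734  0.13677562] [-16.  -49.  134.3  19.   48.3  65.1] [ 0.03361334 -0.1300752  -0.22275551]
lip coords [-0.04545043 -0.00236011 -0.03190331]
([0.007, -0.008, 0.115], [-0.001, 0.014, -0.011])
```

View pics/i.png

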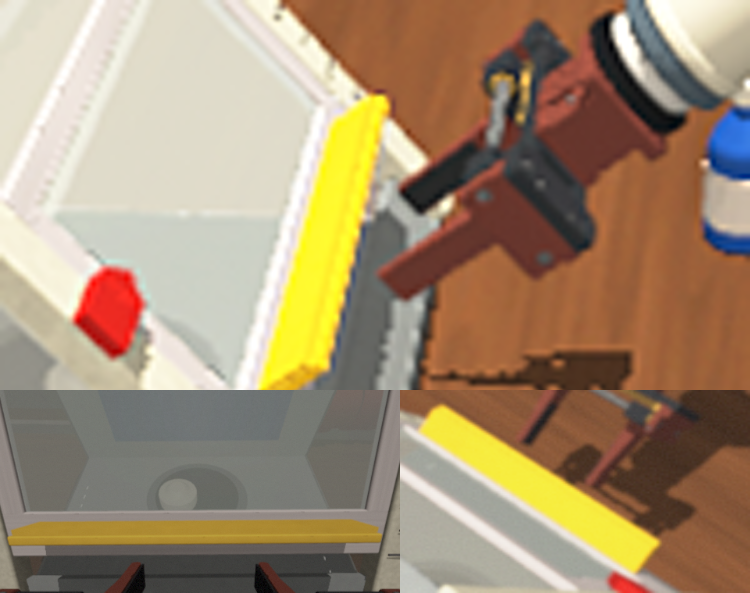

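The fingers stand in front of and below the lip (side-crop fingertips at (390,280) and (410,200), lip edge at x≈330–380) with clear space; I slide in beneath it.

play_rows(steps=[[0, 0, 0.01, 0, 0, 0, 0], [0, 0, 0.03, 0, 0, 0, 0], [0, 0, 0.05, 0, 0.01, 0, 0], [0, 0, 0.07, 0, 0.01, 0, 0], [0, 0, 0.09, 0, 0.01, -0.01, 0], [0, 0, 0.1, 0, 0.01, -0.01, 0], [0, 0, 0.11, 0, 0.01, -0.01, 0], [0, 0, 0.11, 0, 0.01, -0.01, 0]])

```text
time_s: 4.45
eef_pos: [0.5587, -0.0326, 0.1172]
tool_rot: [[0.642, 0.046, 0.765], [0.029, -0.999, 0.035], [0.766, -0.0, -0.643]]
contact_force: [0.3, 0.7, -0.1]
gripper_width: 0.0881
finger_force: 0.0
```

```bash
cat > look.py <<'E'
from h import *
from cell import observe,cams
import sys
o=observe();p,R=o["eef_pos"],o["tool_rot"];print(o["time_s"],p,o["q"].round(1),o["contact_force"],"tool-frame F",R.T@o["contact_force"])
print("lip coords",RL.T@(p-c0),"to RT",rows(p,R,p,RT)[1])
d={n:cams.snapshot(n) for n in("side","wrist","scene")}
pickle.dump(d,open(sys.argv[1]+".pkl","wb"))
a=cv2.resize(d["side"]["image"][130:230,175:325],None,fx=5,fy=5,interpolation=cv2.INTER_CUBIC)
b=cv2.resize(d["wrist"]["image"][:260],(400,203));b=np.hstack([b,cv2.resize(d["scene"]["image"][135:235,185:335],(350,203))])
cv2.imwrite("pics/%s.png"%sys.argv[1],np.vstack([a[:390],b])[...,::-1])
E
python3 look.py j
```

```text
4.45 [ 0.55874508 -0.03255575  0.11722778] [-14.5 -42.1 132.9  19.6  42.3  64. ] [ 0.2859708   0.73748624 -0.10075317] tool-frame F [ 0.12797822 -0.72363183  0.30950768]
lip coords [-0.01301566 -0.002225   -0.0302052 ] to RT [-0.001, -0.0, 0.0]
```

play_rows(steps=[[0.01, 0, 0, 0, 0, 0, 0], [0.02, 0, 0, 0, 0, 0, 0], [0.03, 0, 0, 0, 0, 0, 0], [0.04, 0, 0, 0, 0, 0, 0], [0.05, 0, 0, 0, 0, 0, 0], [0.06, 0, 0, 0, 0, 0, 0], [0.07, 0, 0, 0, 0, 0, 0], [0.08, 0, 0, 0, 0, 0, 0]])

```text
time_s: 5.4
eef_pos: [0.5734, -0.0318, 0.1345]
tool_rot: [[0.644, 0.046, 0.763], [0.03, -0.999, 0.035], [0.764, 0.0, -0.645]]
contact_force: [-6.6, -0.0, -0.9]
gripper_width: 0.088
finger_force: 2.3
```

```bash
python3 look.py k
```

```text
5.4 [ 0.5733996  -0.03180162  0.13451027] [-13.7 -39.3 129.4  18.5  42.7  65.4] [-6.6399965  -0.01912518 -0.88482224] tool-frame F [-4.95455085 -0.28810113 -4.49913917]
lip coords [-0.01288397 -0.00213642 -0.007534  ] to RT [-0.001, 0.005, 0.001]
```

View pics/k.png

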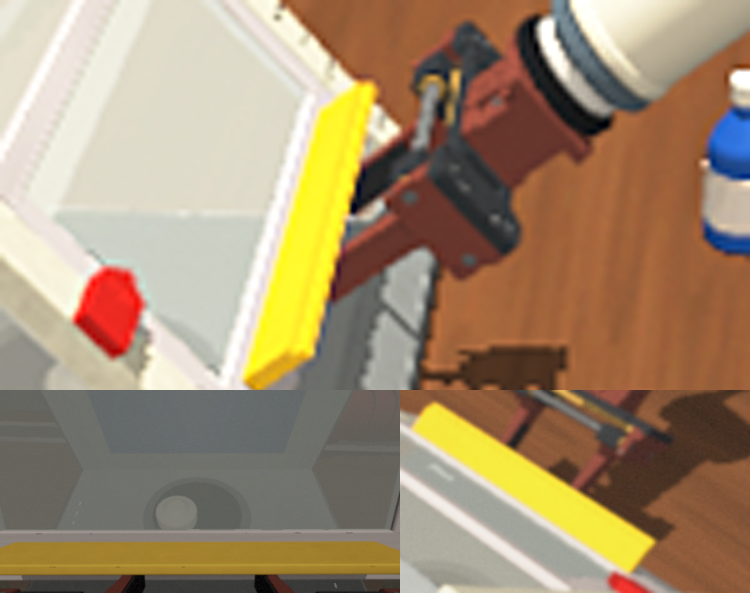

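The fingers bear on the lip's underside and the window rises (side-crop lip near end now at (255,385)–(310,355), marker (110,310)). There is 4.5 N along the fingers, so I back the fingertips off the rail a little while pushing on.

play_rows(steps=[[0.005, 0, -0.01, 0, 0, 0, 0], [0.02, 0, -0.015, 0, 0, 0, 0], [0.045, 0, -0.015, 0, 0, 0, 0], [0.075, 0, -0.015, 0, 0, 0, 0], [0.105, 0, -0.015, 0, 0, 0, 0], [0.13, 0, -0.015, 0, 0, 0, 0], [0.15, 0, -0.015, 0, 0, 0, 0], [0.16, 0, -0.015, 0, 0, 0, 0]])

```text
time_s: 6.35
eef_pos: [0.6022, -0.0307, 0.1771]
tool_rot: [[0.64, 0.046, 0.767], [0.029, -0.999, 0.035], [0.767, 0.0, -0.641]]
contact_force: [-1.9, -0.4, -3.3]
gripper_width: 0.0877
finger_force: 2.3
```

```bash
python3 look.py l; python3 - <<'E'
from h import *
a=pickle.load(open("l.pkl","rb"))
s=cv2.resize(a["side"]["image"][150:215,180:260],None,fx=7,fy=7,interpolation=cv2.INTER_CUBIC)[:450]
w=cv2.resize(a["scene"]["image"][200:260,250:310],None,fx=7,fy=7,interpolation=cv2.INTER_CUBIC)
o=np.zeros((460,800,3),np.uint8);o[:s.shape[0],:400]=s[:,:400]
o[:420,400:800]=w[:,:400]
cv2.imwrite("pics/m.png",o[...,::-1])
E
```

```text
6.35 [ 0.60215658 -0.03071162  0.17713815] [-12.4 -34.7 122.4  16.6  44.4  68.2] [-1.89947267 -0.40281489 -3.32338409] tool-frame F [-3.77885203  0.31512974  0.66038526]
lip coords [-0.01824032 -0.00235204  0.04361823] to RT [0.0, -0.004, 0.001]
```

View pics/m.png

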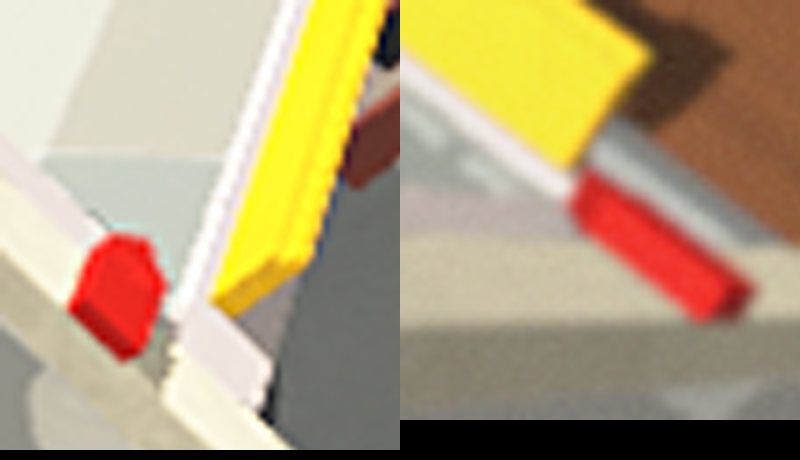

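Side crop (7x, left): lip near end corners (213,297), (220,315), (305,268), marker tip (165,285); scene crop (right): lip corner (650,50)–(570,165), marker just beyond, still above the lip.

```bash
python3 - <<'E'
from h import *
d=pickle.load(open("l.pkl","rb"));b=d["side"]
def hit(s,uv,y):
    p=P(s);M=p[:,:3];C=RL.T@(-np.linalg.solve(M,p[:,3])-c0);r=RL.T@np.linalg.solve(M,[*uv,1]);return (C+r*(y-C[1])/r[1]).round(4)
S=lambda u,v:(180+u/7,150+v/7)
for n,q,y in(("botrail",S(220,315),.15),("botfree",S(305,268),.15),("toprail",S(213,297),.15),("tip",S(165,285),.17)):print(n,hit(b,q,y))
d=pickle.load(open("s1.pkl","rb"))
for q in((124,203),(110,178),(115,228)):print("wrist",hit(d["wrist"],(q[0]/1.5625,q[1]/1.5625),.17))
# subpixel red/yellow masks near end in side + scene for tracking
for f in("s0","s1","s2","j","k","l"):
    im=pickle.load(open(f+".pkl","rb"))["side"]["image"];h=cv2.cvtColor(cv2.resize(im,None,fx=4,fy=4,interpolation=2),cv2.COLOR_RGB2HSV)
    r=cv2.inRange(h,(0,180,90),(6,255,255));r[:,:4*170]=0;r[:,4*210:]=0;r[:4*170]=0;r[4*210:]=0
    yx=np.argwhere(r)/4;t=yx[yx[:,1].argmax()]
    m=cv2.inRange(h,(20,150,90),(34,255,255));m[:,:4*190]=0;m[:,4*260:]=0;m[:4*140]=0;m[4*230:]=0
    q=np.argwhere(m)/4;bl=q[(q[:,1]-q[:,0]).argmin()];lo=q[q[:,0].argmax()]
    print(f,"tip px",t[::-1],"lip",bl[::-1],lo[::-1],"lip hit",hit(b,lo[::-1],.15),"tip",hit(b,t[::-1],.17))
E
```

```text
botrail [0.0218 0.15   0.0602]
botfree [-0.0179  0.15    0.0559]
toprail [0.0183 0.15   0.0675]
tip [0.0166 0.17   0.0889]
wrist [0.0144 0.17   0.1055]
wrist [0.0051 0.17   0.1208]
wrist [0.0013 0.17   0.0919]
s0 tip px [203.25 190.75] lip [227.   209.25] [229.25 211.  ] lip hit [ 0.019  0.15  -0.005] tip [0.0173 0.17   0.0893]
s1 tip px [203.25 190.75] lip [227.   209.25] [229.25 211.  ] lip hit [ 0.019  0.15  -0.005] tip [0.0173 0.17   0.0893]
s2 tip px [203.25 190.75] lip [227.   209.25] [229.25 211.  ] lip hit [ 0.019  0.15  -0.005] tip [0.0173 0.17   0.0893]
j tip px [203.25 190.75] lip [227.   209.25] [229.75 211.  ] lip hit [ 0.0179  0.15   -0.0058] tip [0.0173 0.17   0.0893]
k tip px [203.25 190.75] lip [224.   206.25] [226.25 208.25] lip hit [0.0193 0.15   0.0063] tip [0.0173 0.17   0.0893]
l tip px [203.25 190.75] lip [210.5  193.25] [212.75 195.  ] lip hit [0.019  0.15   0.0581] tip [0.0173 0.17   0.0893]
```

```bash
python3 - <<'E'
from h import *
d=pickle.load(open("l.pkl","rb"));b=d["side"];w=pickle.load(open("s1.pkl","rb"))["wrist"]
def hit(s,uv,y):
    p=P(s);M=p[:,:3];C=RL.T@(-np.linalg.solve(M,p[:,3])-c0);r=RL.T@np.linalg.solve(M,[*uv,1]);return (C+r*(y-C[1])/r[1]).round(4)
S=lambda u,v:(180+u/7,150+v/7);W=lambda u,v:(u/1.5625,v/1.5625)
for n,q in(("tip",S(150,238)),("low shoulder",S(165,285)),("up shoulder",S(113,235))):print(n,hit(b,q,.17),hit(b,q,.18))
for q,r in((S(150,238),W(124,203)),(S(165,285),W(104,228)),(S(113,235),W(104,179))):
    X,e=tri([(b,q),(w,r)]);print(RL.T@(X-c0),e)
E
```

```text
tip [0.0067 0.17   0.1064] [0.0006 0.18   0.1096]
low shoulder [0.0166 0.17   0.0889] [0.0104 0.18   0.0922]
up shoulder [0.0166 0.17   0.1156] [0.0104 0.18   0.1186]
[0.00876236 0.16669464 0.10556891] [[-0.0, 0.0], [-0.1, 0.5]]
[0.00934041 0.18150907 0.09211944] [[0.2, 0.2], [0.2, -1.5]]
[0.01145133 0.17833344 0.11861092] [[-0.1, -0.2], [-0.3, 1.4]]
```

Both views now agree on the tip at 105.5 mm up the slope; the lip is at about 63.5 mm. I push 36 mm, then check.

play_rows(steps=[[0.005, 0, 0, 0, 0, 0, 0], [0.02, 0, 0, 0, 0, 0, 0], [0.045, 0, 0, 0, 0, 0, 0], [0.075, 0, 0, 0, 0, 0, 0], [0.1, 0, 0, 0, 0, 0, 0], [0.115, 0, 0, 0, 0, 0, 0], [0.12, 0, 0, 0, 0, 0, 0], [0.12, 0, 0, 0, 0, 0, 0]])

```text
time_s: 7.3
eef_pos: [0.6248, -0.0297, 0.2041]
tool_rot: [[0.641, 0.045, 0.767], [0.029, -0.999, 0.035], [0.767, -0.0, -0.641]]
contact_force: [-1.1, 1.0, -1.1]
gripper_width: 0.0877
finger_force: 1.0
```

```bash
python3 look.py n; cat >meas.py <<'E'
from h import *
import sys
def hit(s,uv,y):
    p=P(s);M=p[:,:3];C=RL.T@(-np.linalg.solve(M,p[:,3])-c0);r=RL.T@np.linalg.solve(M,[*uv,1]);return (C+r*(y-C[1])/r[1]).round(4)
for f in sys.argv[1:]:
    s=pickle.load(open(f+".pkl","rb"))["side"];im=s["image"];h=cv2.cvtColor(cv2.resize(im,None,fx=4,fy=4,interpolation=2),cv2.COLOR_RGB2HSV)
    m=cv2.inRange(h,(20,150,90),(34,255,255));m[:,:4*190]=0;m[:,4*260:]=0;m[:4*130]=0;m[4*230:]=0
    q=np.argwhere(m)/4;lo=q[q[:,0].argmax()];bl=q[(q[:,1]-q[:,0]).argmin()]
    k=cv2.inRange(h,(0,180,90),(6,255,255));k[:,:4*170]=0;k[:,4*215:]=0;k[:4*160]=0;k[4*210:]=0
    mm=cv2.moments(k,True)
    print(f,"lip low",hit(s,lo[::-1],.15),bl[::-1],lo[::-1],"red",mm["m10"]/mm["m00"]/4,mm["m01"]/mm["m00"]/4,mm["m00"]/16)
E
python3 meas.py s0 l n
```

```text
7.3 [ 0.62483168 -0.02966988  0.20407916] [-11.5 -30.9 117.2  15.3  45.4  70. ] [-1.11919676  1.03474147 -1.13905514] tool-frame F [-1.56089462 -1.08441092 -0.09164518]
lip coords [-0.01816921 -0.00233999  0.07884688] to RT [0.0, -0.004, -0.0]
s0 lip low [ 0.019  0.15  -0.005] [227.   209.25] [229.25 211.  ] red 196.9278069466882 192.08542003231017 154.75
l lip low [0.019  0.15   0.0581] [210.5  193.25] [212.75 195.  ] red 196.9268095430651 192.08906186817632 154.5625
n lip low [0.0199 0.15   0.0943] [201.5 184.5] [202.75 185.75] red 196.89920343137254 192.15441176470588 153.0
```

play_rows(steps=[[-0.015, 0, 0, 0, 0, 0, 0], [-0.027, 0, 0, 0, 0, 0, 0], [-0.027, 0, -0.03, 0, 0, 0, 0], [-0.027, 0, -0.08, 0, 0, 0, 0], [-0.027, 0, -0.14, 0, 0, 0, 0], [-0.027, 0, -0.2, 0, 0, 0, 0], [-0.027, 0, -0.22, 0, 0, 0, 0], [-0.027, 0, -0.22, 0, 0, 0, 0]])

```text
time_s: 8.25
eef_pos: [0.5687, -0.0325, 0.2417]
tool_rot: [[0.639, 0.045, 0.768], [0.03, -0.999, 0.034], [0.769, 0.001, -0.639]]
contact_force: [0.1, 0.4, -0.6]
gripper_width: 0.0878
finger_force: 0.0
```

play_rows(steps=[[0, 0, -0.02, 0, 0, 0, 0], [0.01, 0, -0.05, 0, 0, 0, 0], [0.03, 0, -0.09, 0, 0, 0, 0], [0.06, 0, -0.12, 0, 0, 0, 0], [0.09, 0, -0.15, 0, 0, 0, 0], [0.11, 0, -0.16, 0, 0, 0, 0], [0.12, 0, -0.16, 0, 0, 0, 0], [0.12, 0, -0.16, 0, 0, 0, 0]])

```text
time_s: 9.05
eef_pos: [0.5554, -0.0328, 0.2982]
tool_rot: [[0.642, 0.046, 0.766], [0.029, -0.999, 0.035], [0.767, 0.0, -0.642]]
contact_force: [0.2, 0.5, 0.1]
gripper_width: 0.088
finger_force: 0.0
```

```bash
python3 look.py o; python3 meas.py n o; python3 - <<'E'
from h import *
d=pickle.load(open("o.pkl","rb"))
# left half of wrist x3, side crop
w=d["wrist"]["image"][60:260,0:200];h=cv2.cvtColor(w,cv2.COLOR_RGB2HSV)
for n,lo,hi in(("red",(0,180,60),(6,255,255)),("yel",(18,150,80),(34,255,255))):
    print(n,cv2.boundingRect(cv2.inRange(h,lo,hi)))
w=cv2.resize(w,None,fx=2.9,fy=2.9,interpolation=2)[:580,:500]
s=cv2.resize(d["side"]["image"][160:220,180:230],None,fx=6,fy=6,interpolation=2)
o=np.zeros((580,800,3),np.uint8);o[:w.shape[0],:500]=w;o[:360,500:]=s
cv2.imwrite("pics/p.png",o[...,::-1])
E
```

```text
9.05 [ 0.55540965 -0.03280377  0.29816814] [-14.7 -43.6 115.3  15.2  60.4  71. ] [0.21219099 0.50420265 0.05850779] tool-frame F [ 0.19577858 -0.49399301  0.14251366]
lip coords [-0.13188296 -0.00232146  0.10625416] to RT [-0.0, -0.001, 0.0]
n lip low [0.0199 0.15   0.0943] [201.5 184.5] [202.75 185.75] red 196.89920343137254 192.15441176470588 153.0
o lip low [0.0199 0.15   0.0943] [201.5 184.5] [202.75 185.75] red 196.89683026584868 192.16196319018405 152.8125
red (10, 68, 80, 73)
yel (94, 128, 106, 22)
```

View pics/p.png

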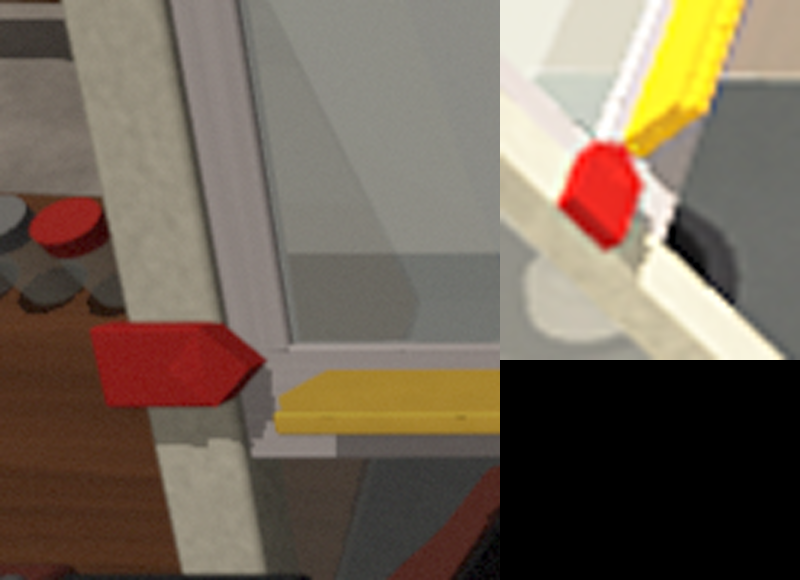

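Wrist crop (2.9x): marker tip (265,360), its edges at rows 322 and 406; lip near end: free edge (277,412)–(277,433), rail corner (328,371). The lip is still a little below the tip.

```bash
python3 - <<'E'
from h import *
w=pickle.load(open("o.pkl","rb"))["wrist"]
def hx(uv,x):
    p=P(w);M=p[:,:3];uv=(uv[0]/2.9,60+uv[1]/2.9);C=RL.T@(-np.linalg.solve(M,p[:,3])-c0);r=RL.T@np.linalg.solve(M,[*uv,1]);return (C+r*(x-C[0])/r[0]).round(4)
for n,q,x in(("freetop",(277,412),-.02),("freebot",(277,433),-.02),("railtop",(328,371),.02),("tip",(265,360),.009),("mup",(222,322),.009),("mlow",(222,406),.009)):print(n,hx(q,x))
h=cv2.cvtColor(cv2.resize(w["image"],None,fx=4,fy=4,interpolation=2),cv2.COLOR_RGB2HSV)
m=cv2.inRange(h,(0,180,60),(6,255,255));m[:4*165]=0;m[:,4*100:]=0;q=np.argwhere(m)/4;print("red rows",q[:,0].min(),q[:,0].max(),"tip",q[q[:,1].argmax()])
y=cv2.inRange(h,(18,130,60),(34,255,255));
for u in(100,105,120,150):
    c=np.where(y[:,4*u])[0]/4;print(u,c.min(),c.max())
# where would lip corners fall for sash d
for d in(.096,.098,.1,.102,.1055):print(d,[((proj(w,c0+RL@np.array([x,.15,d+z]))-[0,60])*2.9).round(0).tolist() for x,z in((-.02,.006),(-.02,-.006),(.02,.006))])
E
```

```text
freetop [-0.02    0.1482  0.0979]
freebot [-0.02    0.1493  0.0907]
railtop [0.02   0.1505 0.1007]
tip [0.009  0.1665 0.1078]
mup [0.009  0.1793 0.1215]
mlow [0.009  0.1847 0.0907]
red rows 170.5 263.75 tip [184.25  90.5 ]
100 194.75 321.5
105 192.0 285.5
120 187.75 209.5
150 187.75 209.5
0.096 [[269.0, 400.0], [275.0, 435.0], [329.0, 368.0]]
0.098 [[268.0, 394.0], [274.0, 429.0], [328.0, 362.0]]
0.1 [[267.0, 388.0], [273.0, 423.0], [327.0, 357.0]]
0.102 [[266.0, 382.0], [272.0, 418.0], [327.0, 352.0]]
0.1055 [[264.0, 371.0], [271.0, 407.0], [325.0, 342.0]]
```

Now I bring the wrist camera level with the marker, so the comparison is free of parallax.

play_rows(steps=[[-0.02, 0, 0.01, 0, 0, 0, 0], [-0.06, 0, 0.03, 0, 0, 0, 0], [-0.11, 0, 0.05, 0, 0, 0, 0], [-0.16, 0, 0.07, 0, 0, 0, 0], [-0.2, 0, 0.09, 0, 0, 0, 0], [-0.23, 0, 0.1, 0, 0, 0, 0], [-0.25, 0, 0.1, 0, 0, 0, 0], [-0.25, 0, 0.1, 0, 0, 0, 0]])

```text
time_s: 10.0
eef_pos: [0.535, -0.0349, 0.2209]
tool_rot: [[0.645, 0.046, 0.763], [0.029, -0.999, 0.036], [0.764, -0.001, -0.645]]
contact_force: [0.4, -0.2, 1.0]
gripper_width: 0.0877
finger_force: 0.0
```

```bash
python3 look.py q; cat > wm.py <<'E'
from h import *
import sys
w=pickle.load(open(sys.argv[1]+".pkl","rb"))["wrist"]
p=P(w);M=p[:,:3];C=RL.T@(-np.linalg.solve(M,p[:,3])-c0);print("cam",C)
def hx(uv,x):
    r=RL.T@np.linalg.solve(M,[*uv,1]);return (C+r*(x-C[0])/r[0]).round(4)
h=cv2.cvtColor(cv2.resize(w["image"],None,fx=4,fy=4,interpolation=2),cv2.COLOR_RGB2HSV)
def comps(m):
    k,l,st,c=cv2.connectedComponentsWithStats(m)
    return [(l==i) for i in range(1,k) if st[i][4]>1500]
for r in comps(cv2.inRange(h,(0,170,50),(6,255,255))|cv2.inRange(h,(176,170,50),(180,255,255))):
    q=(np.argwhere(r)-1.5)/4;t=q[:,1].max();tip=[t,q[q[:,1]==t][:,0].mean()];u=np.percentile(q[:,1],40);c=q[abs(q[:,1]-u)<.2][:,0]
    print("red bbox",q.min(0),q.max(0),"tip",tip,hx(tip,.009),"body at",u,c.min(),c.max(),hx((u,c.min()),.009),hx((u,c.max()),.009))
for r in comps(cv2.inRange(h,(18,130,60),(34,255,255))):
    q=(np.argwhere(r)-1.5)/4;u=q[:,1].min()
    print("yel bbox",q.min(0),q.max(0))
    for du in(1,3,6,20,60):
        c=q[abs(q[:,1]-u-du)<.2][:,0]
        if len(c):print(u+du,c.min(),c.max(),hx((u+du,c.max()),-.02),"free top:",hx((u+du,c.min()),-.02),"rail:",hx((u+du,c.min()),.02))
E
python3 wm.py q;echo; python3 wm.py o
```

```text
10.0 [ 0.53498007 -0.03493455  0.22085411] [-16.2 -49.  125.9  17.3  56.1  67.8] [ 0.41883899 -0.19494114  0.97523302] tool-frame F [ 1.00937765  0.21325806 -0.31652072]
lip coords [-0.09789436 -0.00352329  0.03384768] to RT [-0.002, 0.006, -0.0]
cam [-0.24028034 -0.00301474  0.11038677]
red bbox [ 48.875 500.875] [ 95.875 511.375] tip [np.float64(511.375), np.float64(72.25)] [ 0.009  -0.2117  0.1391] body at 507.625 65.125 95.875 [ 0.009  -0.2073  0.1445] [ 0.009  -0.2131  0.1209]
red bbox [97.625 -0.375] [133.375  55.125] tip [np.float64(55.125), np.float64(115.25)] [0.009  0.1665 0.1057] body at 18.375 97.625 132.375 [0.009  0.1944 0.1199] [0.009  0.201  0.0914]
yel bbox [119.375  53.875] [136.875 442.875]
54.875 127.375 134.625 [-0.02    0.1498  0.0919] free top: [-0.02    0.1488  0.0973] rail: [0.02   0.1763 0.095 ]
56.875 126.875 136.625 [-0.02    0.1486  0.0904] free top: [-0.02    0.1472  0.0977] rail: [0.02   0.1744 0.0954]
59.875 121.625 136.875 [-0.02    0.1463  0.0902] free top: [-0.02    0.1442  0.1016] rail: [0.02   0.1709 0.1   ]
73.875 120.625 136.625 [-0.02    0.1356
[... 4259 characters left out ...]
ee top: [-0.02   -0.1734  0.016 ] rail: [ 0.02   -0.2004 -0.01  ]
yel bbox [344.875 231.875] [363.375 511.375]
232.875 352.875 362.875 [-0.02    0.0235 -0.0925] free top: [-0.02    0.0232 -0.0785] rail: [ 0.02    0.0272 -0.1195]
234.875 352.125 363.125 [-0.02    0.0213 -0.0929] free top: [-0.02    0.021  -0.0775] rail: [ 0.02    0.0246 -0.1183]
237.875 352.125 363.125 [-0.02    0.0179 -0.0929] free top: [-0.02    0.0176 -0.0775] rail: [ 0.02    0.0207 -0.1183]
251.875 352.125 363.125 [-0.02    0.0022 -0.0929] free top: [-0.02    0.0021 -0.0775] rail: [ 0.02    0.0027 -0.1183]
291.875 352.125 363.125 [-0.02   -0.0429 -0.093 ] free top: [-0.02   -0.0423 -0.0776] rail: [ 0.02   -0.0487 -0.1184]
```

Level with the marker, the wrist camera puts the tip at 105.7 mm and the lip at 96.2 mm, so about 9.5 mm is left (TCP from 78.8 to 88.3 mm). I go back beneath the lip.

play_rows(steps=[[0.02, 0, 0.02, 0, 0, 0, 0], [0.05, 0, 0.06, 0, 0, 0, 0], [0.08, 0, 0.1, 0, 0, 0, 0], [0.11, 0, 0.14, 0, 0, 0, 0], [0.11, 0, 0.19, 0, 0, 0, 0], [0.11, 0, 0.24, 0, 0, 0, 0], [0.11, 0, 0.265, 0, 0, 0, 0], [0.11, 0, 0.265, 0, 0, 0, 0]])

```text
time_s: 10.95
eef_pos: [0.6172, -0.0308, 0.1946]
tool_rot: [[0.645, 0.047, 0.763], [0.029, -0.999, 0.036], [0.763, -0.001, -0.646]]
contact_force: [0.1, -0.1, -0.0]
gripper_width: 0.0877
finger_force: 0.0
```

```bash
python3 look.py r; python3 meas.py r
```

```text
10.95 [ 0.61720853 -0.03084082  0.19459126] [-12.  -31.9 118.7  15.8  45.5  69.2] [ 0.06615722 -0.07112798 -0.03620823] tool-frame F [0.01295982 0.0741702  0.07125888]
lip coords [-0.01794486 -0.00316392  0.06664957] to RT [-0.003, 0.008, 0.0]
r lip low [0.0199 0.15   0.0943] [201.5 184.5] [202.75 185.75] red 196.89705882352942 192.15982434640523 153.0
```

play_rows(steps=[[0.01, 0, 0, 0, 0, 0, 0], [0.025, 0, 0, 0, 0, 0, 0], [0.04, 0, 0, 0, 0, 0, 0], [0.05, 0, 0, 0, 0, 0, 0], [0.06, 0, 0, 0, 0, 0, 0], [0.066, 0, 0, 0, 0, 0, 0], [0.07, 0, 0, 0, 0, 0, 0], [0.07, 0, 0, 0, 0, 0, 0]])

```text
time_s: 11.9
eef_pos: [0.6303, -0.0303, 0.2108]
tool_rot: [[0.645, 0.047, 0.762], [0.03, -0.999, 0.036], [0.763, -0.001, -0.646]]
contact_force: [-4.4, -0.4, -1.7]
gripper_width: 0.0878
finger_force: 2.0
```

```bash
python3 look.py t; python3 meas.py t
```

```text
11.9 [ 0.63030957 -0.03031119  0.21077037] [-11.5 -29.7 115.6  15.   46.2  70.3] [-4.35554632 -0.43062927 -1.72370178] tool-frame F [-4.13945926  0.2279682  -2.22267421]
lip coords [-0.01830054 -0.00322913  0.08747144] to RT [-0.003, 0.008, 0.001]
t lip low [0.0187 0.15   0.1028] [198.5 181.5] [200.75 183.25] red 196.91973684210527 192.09433198380566 154.375
```

play_rows(steps=[[-0.02, 0, 0, 0, 0, 0, 0], [-0.04, 0, 0, 0, 0, 0, 0], [-0.04, 0, -0.04, 0, 0, 0, 0], [-0.04, 0, -0.1, 0, 0, 0, 0], [-0.06, 0, -0.17, 0, 0, 0, 0], [-0.11, 0, -0.23, 0, 0, 0, 0], [-0.15, 0, -0.265, 0, 0, 0, 0], [-0.18, 0, -0.265, 0, 0, 0, 0]])

```text
time_s: 12.85
eef_pos: [0.5352, -0.0352, 0.2224]
tool_rot: [[0.642, 0.046, 0.765], [0.029, -0.999, 0.035], [0.766, -0.0, -0.643]]
contact_force: [-1.6, 0.2, 1.6]
gripper_width: 0.0879
finger_force: 0.0
```

play_rows(steps=[[0, 0, 0, 0, 0, 0, 0], [0, 0, 0, 0, 0, 0, 0], [0, 0, 0, 0, 0, 0, 0], [0, 0, 0, 0, 0, 0, 0], [0, 0, 0, 0, 0, 0, 0], [0, 0, 0, 0, 0, 0, 0], [0, 0, 0, 0, 0, 0, 0], [0, 0, 0, 0, 0, 0, 0]])

```text
time_s: 13.65
eef_pos: [0.5351, -0.0348, 0.2216]
tool_rot: [[0.644, 0.046, 0.764], [0.029, -0.999, 0.036], [0.765, -0.001, -0.645]]
contact_force: [-0.1, -0.1, 0.1]
gripper_width: 0.0876
finger_force: 0.0
```

```bash
python3 look.py u; python3 meas.py u; python3 wm.py u|head -9
```

```text
13.65 [ 0.53511982 -0.03481139  0.22163003] [-16.2 -49.  125.8  17.3  56.1  67.8] [-0.10899095 -0.06296319  0.10782194] tool-frame F [ 0.01041169  0.05779367 -0.15498532]
lip coords [-0.09828188 -0.00340661  0.0345354 ] to RT [-0.002, 0.004, 0.0]
u lip low [0.0187 0.15   0.1028] [198.25 181.25] [200.75 183.25] red 196.92004048582996 192.08815789473684 154.375
cam [-0.24019875 -0.00291469  0.11024084]
red bbox [ 49.875 500.875] [ 96.125 511.375] tip [np.float64(511.375), np.float64(72.875)] [ 0.009  -0.2115  0.1385] body at 507.625 66.375 96.125 [ 0.009  -0.2073  0.1434] [ 0.009  -0.2129  0.1205]
red bbox [97.625 -0.375] [132.875  54.625] tip [np.float64(54.625), np.float64(113.875)] [0.009  0.1668 0.1066] body at 18.375 97.625 132.125 [0.009  0.1945 0.1196] [0.009  0.2011 0.0914]
yel bbox [109.375  51.875] [125.375 445.125]
52.875 115.625 122.875 [-0.02    0.1497  0.1004] free top: [-0.02    0.1486  0.1057] rail: [0.02   0.1762 0.1049]
54.875 115.125 125.375 [-0.02    0.1486  0.0986] free top: [-0.02    0.1471  0.1061] rail: [0.02   0.1743 0.1053]
57.875 110.375 125.375 [-0.02    0.1463  0.0986] free top: [-0.02    0.1442  0.1095] rail: [0.02   0.1709 0.1094]
71.875 110.375 125.375 [-0.02    0.1357  0.0986] free top: [-0.02    0.1337  0.1095] rail: [0.02   0.1586 0.1094]
111.875 110.375 125.375 [-0.02    0.1055  0.0986] free top: [-0.02    0.1039  0.1095] rail: [0.02   0.1233 0.1093]
```

Wrist check: lip at 104.1 mm, tip at 105.7 mm – a touch more, about 1.5 mm.

play_rows(steps=[[0.02, 0, 0.02, 0, 0, 0, 0], [0.05, 0, 0.06, 0, 0, 0, 0], [0.08, 0, 0.1, 0, 0, 0, 0], [0.11, 0, 0.14, 0, 0, 0, 0], [0.13, 0, 0.19, 0, 0, 0, 0], [0.13, 0, 0.24, 0, 0, 0, 0], [0.13, 0, 0.265, 0, 0, 0, 0], [0.13, 0, 0.265, 0, 0, 0, 0]])

```text
time_s: 14.6
eef_pos: [0.6208, -0.0307, 0.1984]
tool_rot: [[0.646, 0.046, 0.762], [0.029, -0.999, 0.036], [0.763, -0.001, -0.647]]
contact_force: [-0.3, 0.5, -0.3]
gripper_width: 0.0876
finger_force: 0.0
```

```bash
python3 look.py v; python3 meas.py v
```

```text
14.6 [ 0.62077827 -0.03068444  0.19835826] [-11.8 -31.2 117.9  15.6  45.7  69.5] [-0.33028266  0.52287862 -0.30701269] tool-frame F [-0.43231358 -0.53729279 -0.03416002]
lip coords [-0.01762904 -0.00316963  0.07183203] to RT [-0.003, 0.01, -0.0]
v lip low [0.0187 0.15   0.1028] [198.25 181.25] [200.75 183.25] red 196.92081814499798 192.08535844471447 154.3125
```

play_rows(steps=[[0.01, 0, 0, 0, 0, 0, 0], [0.025, 0, 0, 0, 0, 0, 0], [0.035, 0, 0, 0, 0, 0, 0], [0.043, 0, 0, 0, 0, 0, 0], [0.049, 0, 0, 0, 0, 0, 0], [0.054, 0, 0, 0, 0, 0, 0], [0.057, 0, 0, 0, 0, 0, 0], [0.057, 0, 0, 0, 0, 0, 0]])

```text
time_s: 15.55
eef_pos: [0.6314, -0.0302, 0.2118]
tool_rot: [[0.646, 0.047, 0.762], [0.03, -0.999, 0.036], [0.763, -0.001, -0.647]]
contact_force: [-5.0, 0.5, -1.9]
gripper_width: 0.088
finger_force: 2.2
```

play_rows(steps=[[-0.02, 0, 0, 0, 0, 0, 0], [-0.04, 0, 0, 0, 0, 0, 0], [-0.04, 0, -0.04, 0, 0, 0, 0], [-0.04, 0, -0.1, 0, 0, 0, 0], [-0.06, 0, -0.17, 0, 0, 0, 0], [-0.11, 0, -0.23, 0, 0, 0, 0], [-0.15, 0, -0.265, 0, 0, 0, 0], [-0.185, 0, -0.265, 0, 0, 0, 0]])

```text
time_s: 16.35
eef_pos: [0.5354, -0.0351, 0.2234]
tool_rot: [[0.642, 0.046, 0.766], [0.029, -0.999, 0.035], [0.767, -0.0, -0.642]]
contact_force: [1.2, 2.0, 7.2]
gripper_width: 0.088
finger_force: 0.0
```

play_rows(steps=[[0, 0, 0, 0, 0, 0, 0], [0, 0, 0, 0, 0, 0, 0], [0, 0, 0, 0, 0, 0, 0], [0, 0, 0, 0, 0, 0, 0], [0, 0, 0, 0, 0, 0, 0], [0, 0, 0, 0, 0, 0, 0], [0, 0, 0, 0, 0, 0, 0], [0, 0, 0, 0, 0, 0, 0]])

```text
time_s: 17.15
eef_pos: [0.5355, -0.0348, 0.2221]
tool_rot: [[0.644, 0.046, 0.764], [0.029, -0.999, 0.036], [0.765, -0.0, -0.644]]
contact_force: [0.3, 0.3, 0.4]
gripper_width: 0.0874
finger_force: 0.0
```

```bash
python3 look.py x; python3 meas.py x; python3 wm.py x|sed -n 3,9p; python3 - <<'E'
from h import *
a=pickle.load(open("s0.pkl","rb"));b=pickle.load(open("x.pkl","rb"))
for n,lo,hi in(("jar",(22,150,120),(34,255,255)),("bottle",(105,150,60),(125,255,255))):
    for d in(a,b):
        m=cv2.inRange(cv2.cvtColor(d["side"]["image"],cv2.COLOR_RGB2HSV),lo,hi);m[:,:300]=0;m[:,345:]=0;m[:148]=0
        print(n,cv2.boundingRect(m))
E
```

```text
17.15 [ 0.53552191 -0.03481277  0.22213998] [-16.1 -48.9 125.7  17.3  56.1  67.8] [0.34957487 0.34339945 0.38081511] tool-frame F [ 0.52634465 -0.32705107  0.03383534]
lip coords [-0.09830202 -0.00342623  0.0351842 ] to RT [-0.002, 0.004, 0.0]
x lip low [0.0192 0.15   0.1042] [198. 181.] [200.25 183.  ] red 196.9117051437829 192.09345889023896 154.3125
red bbox [98.375 -0.375] [133.625  52.875] tip [np.float64(52.875), np.float64(113.375)] [0.009  0.1682 0.1076] body at 18.125 98.375 133.125 [0.009  0.1948 0.1196] [0.009  0.2015 0.0912]
yel bbox [108.125  51.625] [124.375 445.375]
52.625 114.875 122.125 [-0.02    0.1498  0.1016] free top: [-0.02    0.1487  0.1069] rail: [0.02   0.1763 0.1061]
54.625 114.125 124.125 [-0.02    0.1486  0.1001] free top: [-0.02    0.1471  0.1074] rail: [0.02   0.1744 0.1068]
57.625 109.375 124.375 [-0.02    0.1463  0.0999] free top: [-0.02    0.1442  0.1108] rail: [0.02   0.1709 0.1108]
71.625 109.125 124.375 [-0.02    0.1358  0.0999] free top: [-0.02    0.1338  0.111 ] rail: [0.02   0.1586 0.111 ]
111.625 108.875 124.375 [-0.02    0.1056  0.0999] free top: [-0.02    0.104   0.1111] rail: [0.02   0.1234 0.1112]
jar (303, 272, 19, 18)
jar (303, 272, 19, 18)
bottle (316, 152, 16, 29)
bottle (316, 152, 16, 29)
```

The lip is at 105.5 mm and the marker at about 105.5 mm. The hand is clear, and the jar and bottle haven't moved.

```bash
python3 -c "
from cell import ticket;print(ticket.hand_in())"
```

```text
the job is handed in; nothing more can be done
None
```

I pushed the window up from beneath the lip until it stood level with the red marker, to about 2 mm by the cameras, then drew the hand clear and handed the job in at about 17 s; the jar, bottle and marker had not moved, and the wheel behind the pane was not re-measured but nothing went near it.

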